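# Tap the slide carriage home against its hidden stop

### The job

The slide carriage has been left part-way under the low hood of the slide reader. Pick up the lopsided tapping bar near its balance point so that it hangs level, reach in under the hood with it and nudge the carriage slowly and gently along until it rests against the sprung stop hidden inside; touch the carriage with the bar only, do not press hard on the stop, and leave the bottles, dish and marker alone. Then lay the bar flat on the open worktop, clear of the reader, and let go.

Things in the scene. Friction and masses are not known exactly. Their poses are not given: they have to be found in the camera images.
- track: Fixed base of the slide reader, right of centre: grey-painted plate 220 x 100 x 8 mm with two rails (53 mm apart inside, 12 mm high on the plate) that guide the carriage. Origin on the worktop under the channel's centre line; +x runs along the channel from the open mouth into the hood, z up. The plate reaches from x = -90 mm (mouth) to +130 mm.
- hood: White hood fixed on the track, same origin and axes. Inside it, out of sight on the centre line and counted as part of it, is a rubber-faced sprung stop, 18 mm across, 24 mm above the worktop. Its face stands anywhere from track x = +55 to +90 mm, different each time; it yields about 0.55 mm per newton and is made for 15 N at most.
- hood_mouth (a point): Middle of the hood's tunnel opening, 30 mm above the worktop, at track x = -20 mm; axes as the track's. The tunnel is 68 mm wide inside, its roof's underside is 53 mm and its top 58 mm above the worktop (a round cap on top reaches 68 mm); it ends in a wall at track x = +125 mm.
- carriage_center (a point): Centre, half-way up, of the loose steel slide carriage: block 60 mm long (x), 50 wide, 30 high, about 0.45 kg. It stands in the channel on the plate (centre 23 mm above the worktop), x axis along the track's, rear face 30 mm behind the centre; at the start at track x = -45 to -15 mm. It slides with 2 to 4 N and stays where it is left.
- bar_balance (a point): Balance point of the loose tapping bar, half-way up (12 mm above the worktop when lying). 200 mm long, 0.31 kg; x points to the nose. Steel head 40 x 30 x 24 mm from x = -49 to -9 mm, aluminium shank 14 x 14 mm from x = -9 to +141 mm. Grip the shank close before the head (x = +5 to +25 mm) from above, across y; held far from there it droops.
- bar_nose (a point): Middle of the flat end face of the bar's slim nose, a black plastic block 10 x 24 x 24 mm (x, y, z); 151 mm along x from the balance point, same axes.
- reagent_bottle: Small reagent bottle, 46 mm across, 96 mm high, loose bystander by the reader; origin under its centre.
- petri_dish: Petri dish, 91 mm across, 15 mm high, loose bystander by the reader; origin under its centre.
- dropper: Dropper bottle, 32 mm across, 76 mm high, loose bystander by the bar; origin under its centre.
- marker: Marker pen, 13 x 130 mm, lying loose to the left, bystander; origin under its centre.
There are look-alikes about, which are no part of the job. Leave any blue look-alike of the part that bears bar_balance alone.

How it is judged (in metres and radians):
On the way, in this order (a step that is already met when the one before it is completed fails the run):
1. the bar is lifted level: its balance point at least 40 mm above the worktop and its length within 10 degrees of horizontal (height (world z) of bar_balance above 0.04 m and angle between bar_balance's own x axis and vertical between 1.396 and 1.745 rad), for 0.3 s.
2. the carriage, pushed by the bar, has met the stop (contact force between carriage and hood above 0.2 N and contact force between bar and carriage above 0.5 N), for 0.05 s.
At the end, for the whole second after the job is handed in: The carriage stands in the channel at rest against the hidden stop (contact force over 0.1 N), and the bar lies flat (within 5 degrees) and still on the worktop, touching neither reader nor carriage (contact force between carriage and hood above 0.1 N and x of carriage_center in the frame of track above 0.02 m and height (world z) of carriage_center below 0.027 m and linear speed of carriage below 0.01 m/s and height (world z) of bar_balance between 0.005 and 0.02 m and angle between bar_balance's own x axis and vertical between 1.48 and 1.66 rad and contact force between bar and track below 0.05 N and contact force between bar and carriage below 0.05 N and contact force between bar and hood below 0.05 N and linear speed of bar below 0.02 m/s).
It fails at once if the carriage is pressed on the stop with more than 16 N (contact force between carriage and hood above 16 N).
It fails at once if the carriage is shoved faster than 0.2 m/s (linear speed of carriage above 0.2 m/s).
It fails at once if the robot itself touches the carriage (contact force between any of the fingers, the arm and carriage above 0.5 N).
It fails at once if a bottle, the dish or the marker is moved by more than 30 mm (distance of any of reagent_bottle, petri_dish, dropper, marker from where it was at the start of the episode above 0.03 m).
It also fails if it takes over 61 s, if anything falls off the work surface, if the arm or the gripper's body presses on something with over 40 N, if the wrist force passes 120 N, or if a joint passes its speed limit or range.

### The arm

A 6-joint arm with a two-finger parallel gripper is mounted at the origin on a cart in front of the work surface, level with it; the furniture and walls round the work are solid. World frame = base frame: x ahead of the robot, y to its left, z up, the work surface at z = 0. Lengths are in mm, angles in rad, forces in N, time in s.
With the tool pointing down it reaches from about 275 to 1000 mm from the base axis. Payload 8.4 kg.
Tool frame: the origin (TCP) lies at the very end of the fingers, on their centre line; the grasp point (between the pads) lies 19 mm behind it (r.pinch_z is the distance from the TCP to the grasp point, in mm); z points along the fingers, y is the direction in which the jaws open and shut (so a half turn about z gives the same grasp; the last joint's range is limited). The gripper opens to 85 mm and grips with 20 to 120 N. Pads are 22 mm wide; open, the fingers measure 114 mm over their backs; the gripper's body (76 mm by 85 mm) begins 54 mm behind the grasp point. The pads swing forward as they close: fully open they stand 13 mm farther back than shut.
Start: joints at [1.27, 0.353, 1.633, -0, 1.155, -0.002], TCP at [183.982, 597.309, 231.281] pointing down, gripper open.
Joint ranges: [-2.63, 2.63], [-0.92, 2.1], [0.06, 2.66], [-1.3, 4.44], [0, 2.69], [-3.02, 3.02]. Speed limits (rad/s): [2.22, 2.22, 2.79, 3.14, 3.14, 3.14].

### API

Orientations are given as [roll, pitch, yaw] about the fixed x, y, z axes, in that order (R = Rz(yaw) Ry(pitch) Rx(roll)).
In Python, from rig import r, optics gives the robot as it stands.
- The arm moves only by the shell command python3 -m creep 'ROWS' [FORCE]. ROWS is JSON, a list of rows, each an object with "dp": the shift along the tool's x, y, z in mm, a list of three; "angular": the turn, a rotation vector about the tool's x, y, z in rad, a list of three; "fingers": the finger opening in mm, from 0 to 85.4. In form: [{"dp": [dx, dy, dz], "angular": [wx, wy, wz], "fingers": fingers}, ...]. A call has 1 to 5 rows; each row is the pose to reach, as a shift and turn from the pose commanded when the call began, along the tool's axes at that moment; what a row does not reach only later rows make up. A row lasts 1/12 s, in which the tool goes at most 41.7 mm and 7.16 degrees, less where a joint would pass 70% of its speed; a pose out of reach is approached as far as the arm can. A call with a gripper value outside its range is refused whole. The fingers move at their own pace and stop on an object; FORCE is the grip in N (left out, the last holds). Time passes only in rows, so rows that repeat a pose let the fingers close. It gives the time, the measured TCP pose, the force and the opening at its end, in the units of the state.
- r.sense(): the state, without advancing time (a new reading comes with each control period).
- optics.grab_frame(name): name is "scene" or "top"; returns the picture (420x560x3 uint8, blue, green, red); there is no depth.
- optics.camera_params(name): a dict with "fx", "fy", "cx", "cy" (pixels), "eye" and "rotation" of the camera in the world. Camera axes: x right, y up, looking along -z (the intrinsics and any distortion apply to the point x, -y, -z); pixel columns grow to the right and rows downward; lengths in mm; the calibration is good to about 2 mm. A picture is of the moment at which its call begins. camera_params takes no time and is no camera call.
- r.sign_off(): hands the job in, once; it reports no verdict.
The state is a dict: "clock": time; "qpos": joint angles; "qvel": joint speeds; "joint_efforts": joint torques, N m; "eef_pos": TCP position; "tcp_rot": TCP orientation; "contact_force": force on the tool from outside, world axes, zero at the start; "wrist_torque": the same for the moment, N m; "opening": opening from 0.0 (shut) to 1.0 (fully open).
Only numpy, scipy, OpenCV 4.12 (cv2) and the standard library are available. Lean on these libraries where they do the work, as an engineer would, in place of code of your own. Each camera call takes 0.05 s, during which the arm holds its last target.

## Working session

There is one attempt and no reset: what is moved stays moved. The work goes in short steps, Python scripts to look and compute and a shell command to move; the robot and the scene stay as the last step left them, time stands still between calls to the robot, and variables do not carry over. Pictures are saved under pics/ and viewed, and the job is handed in when it is done.

```bash
ls; mkdir -p pics
python3 - <<'E'
from rig import r, optics
import cv2
for n in ("scene","top"):
    cv2.imwrite(f"pics/{n}0.png",optics.grab_frame(n)); print(n,optics.camera_params(n))
print(r.sense(), r.pinch_z)
E
```

```text
pics
scene {'fx': 480.8433471905796, 'fy': 480.8433471905796, 'cx': 282.1341111174516, 'cy': 208.9902242869079, 'eye': array([-497.35747868,  610.74400251,  822.74242633]), 'rotation': array([ 0.96591045,  0.02372781, -2.16166277])}
top {'fx': 486.72845595162937, 'fy': 486.72845595162937, 'cx': 276.0307063421108, 'cy': 215.4693673266352, 'eye': array([ 197.08772469,   10.97643234, 1624.76969106]), 'rotation': array([ 0.15852178, -0.00961971, -1.5882442 ])}
{'clock': 0.1, 'qpos': array([ 1.26960082e+00,  3.53567208e-01,  1.63406294e+00,  2.32855314e-05,
        1.15521675e+00, -2.40282904e-03]), 'qvel': array([ 0.00087807, -0.00087741, -0.00049622,  0.00063393,  0.00049714,
       -0.00015196]), 'joint_efforts': array([-9.79368851e-04, -6.06351614e+01, -3.42818534e+01, -2.26650656e-06,
        3.97606927e-03,  2.32176757e-05]), 'eef_pos': array([183.84498276, 596.89471723, 230.64269751]), 'tcp_rot': array([-3.14033846e+00, -2.43054028e-05,  2.84279055e+00]), 'contact_force': array([-0.32561959,  0.40789546, -1.18178919]), 'wrist_torque': array([-0.00842711, -0.03206884,  0.00400318]), 'opening': 0.9984386105470071} 18.700000000000003
```

View pics/scene0.png

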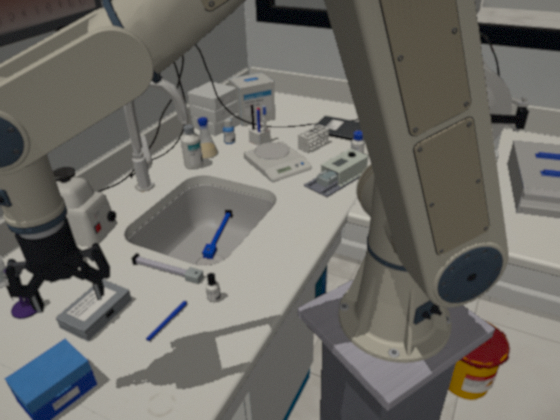

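View pics/top0.png

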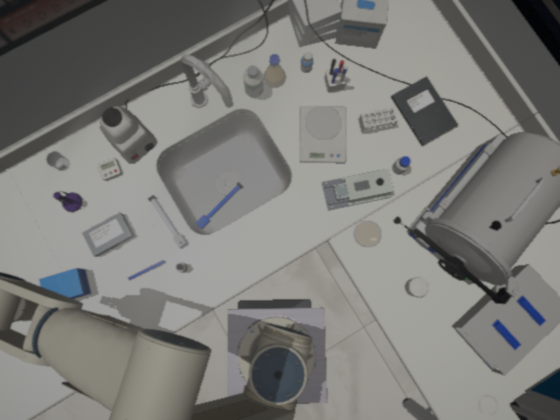

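```bash
cat > h.py <<'E'
import numpy as np, cv2
from scipy.spatial.transform import Rotation as R
from rig import r, optics
def cam(n):
    p=optics.camera_params(n); return p,R.from_euler('xyz',p['rotation']).as_matrix()
def ray(n,u,v):
    p,M=cam(n); d=M@np.array([(u-p['cx'])/p['fx'],-(v-p['cy'])/p['fy'],-1.]); return p['eye'],d
def onz(n,u,v,z):
    e,d=ray(n,u,v); return e+d*(z-e[2])/d[2]
def proj(n,P):
    p,M=cam(n); c=M.T@(np.array(P,float)-p['eye']); return np.array([p['cx']+p['fx']*c[0]/-c[2],p['cy']+p['fy']*-c[1]/-c[2]])
def tri(a,b):
    (e1,d1),(e2,d2)=ray('scene',*a),ray('top',*b)
    s=np.linalg.lstsq(np.c_[d1,-d2],e2-e1,rcond=None)[0]; p,q=e1+d1*s[0],e2+d2*s[1]
    return (p+q)/2,np.linalg.norm(p-q)
def crop(n,src,x,y,w,h,k,out):
    im=cv2.imread(src)[y:y+h,x:x+w]; cv2.imwrite(out,cv2.resize(im,None,fx=k,fy=k,interpolation=cv2.INTER_CUBIC))
E
python3 - <<'E'
from h import *
crop('top','pics/top0.png',130,180,80,100,6,'pics/t_bar.png')
crop('top','pics/top0.png',310,140,130,110,6,'pics/t_read.png')
crop('scene','pics/scene0.png',300,120,80,80,7,'pics/s_read.png')
crop('scene','pics/scene0.png',120,240,120,70,6,'pics/s_bar.png')
print(onz('top',153,198,12),onz('top',182,241,12),onz('scene',137,260,12),onz('scene',197,274,12))
print(onz('top',358,190,8))
E
```

```text
[520.75491817 404.10652977  12.        ] [373.7147663  304.77278814  12.        ] [514.87873585 409.3446059   12.        ] [375.03190616 304.66325865  12.        ]
[ 538.45081232 -289.12627589    8.        ]
```

View pics/t_bar.png

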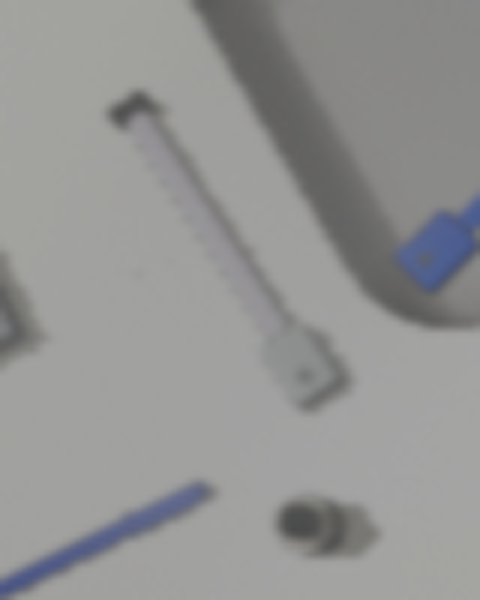

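View pics/t_read.png

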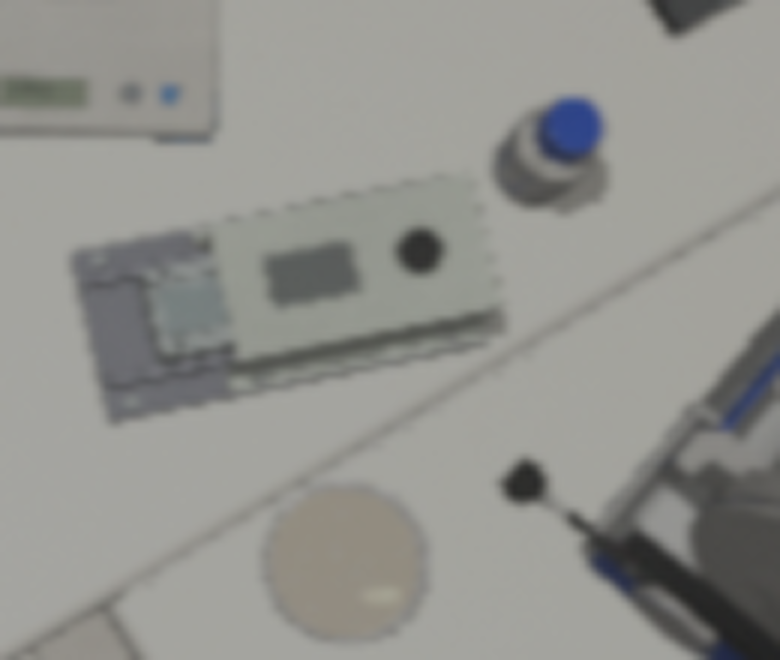

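View pics/s_read.png

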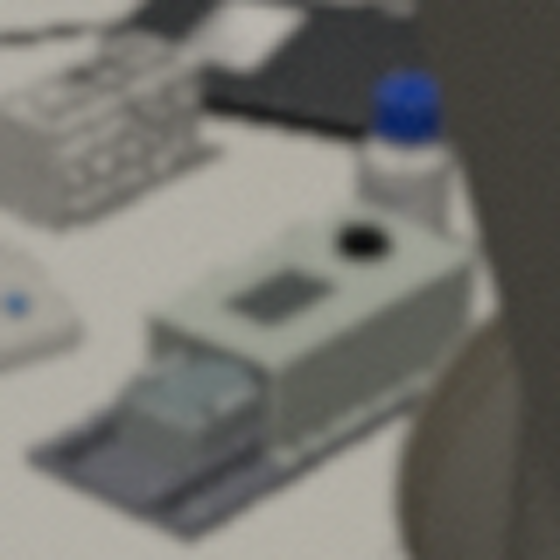

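View pics/s_bar.png

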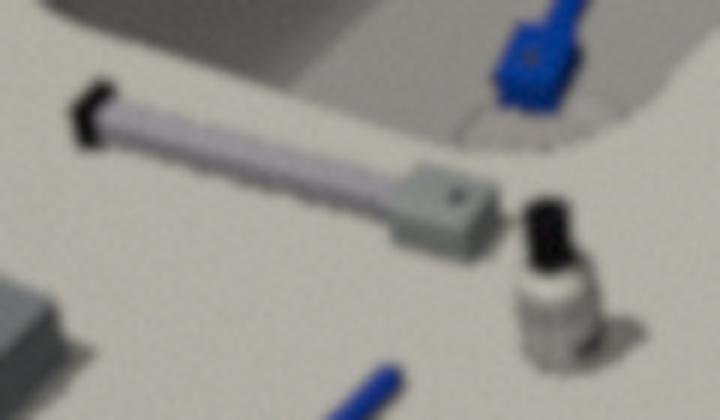

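Run:
```python
from h import *
f=lambda c,k,ox,oy:((c[0]+.5)/k-.5+ox,(c[1]+.5)/k-.5+oy)
T=lambda c:f(c,6,310,140); S=lambda c:f(c,7,300,120); B=lambda c:f(c,6,130,180); SB=lambda c:f(c,6,120,240)
P=lambda n,q,z:onz(n,*q,z)[:2].round(1)
print('top mouth corners z8',a:=P('top',T((72,255)),8),b:=P('top',T((112,422)),8),np.linalg.norm(a-b), 'far',c:=P('top',T((500,340)),8),np.linalg.norm(c-b))
print('yaw long',np.degrees(np.arctan2(*(c-b)[::-1])),'perp',np.degrees(np.arctan2(*(b-a)[::-1]))+90)
print('scene',a2:=P('scene',S((30,458)),8),b2:=P('scene',S((190,540)),8),np.linalg.norm(a2-b2),c2:=P('scene',S((425,393)),8),np.degrees(np.arctan2(*(c2-b2)[::-1])))
h=[P('top',T(q),58) for q in ((213,225),(465,173),(500,312),(235,368))]
print('hood top',h,[np.linalg.norm(h[i]-h[i-1]) for i in range(4)])
print('yaw hood',[np.degrees(np.arctan2(*(q-p)[::-1])) for p,q in ((h[0],h[1]),(h[3],h[2]))])
k=[P('top',T(q),38) for q in ((148,275),(165,355),(233,345),(215,265))]
print('carr',k)
# bar
print('bar head rear top corners',P('top',B((308,404)),24),P('top',B((340,375)),24),'head front',P('top',B((263,350)),24),P('top',B((300,322)),24),'nose',P('top',B((115,115)),24),P('top',B((150,95)),24))
print('scene nose topend',P('scene',SB((82,100)),24),P('scene',SB((100,82)),24),'head',P('scene',SB((480,222)),24),P('scene',SB((497,187)),24),P('scene',SB((395,207)),24),P('scene',SB((420,165)),24))
print('shank mid', [P('top',B(q),19) for q in ((205,220),(270,325),(140,120))],[P('scene',SB(q),19) for q in ((110,115),(250,150),(390,185))])
print('dropper',P('top',B((300,522)),76),'marker end',P('top',B((205,488)),6))
```

```text
top mouth corners z8 [ 567.9 -166.2] [ 471.4 -185.6] 98.4307370692712 far [ 515.  -406.8] 225.45598240011287
yaw long -78.84955432217222 perp -78.63298866509234
scene [ 563.9 -161.8] [ 467.2 -178.5] 98.13144246366706 [ 501.7 -345.6] -78.33444311652185
hood top [array([ 572.1, -239. ]), array([ 599.5, -379.7]), array([ 520.8, -394.8]), array([ 491.8, -247.8])] [np.float64(80.7807526580435), np.float64(143.34311982093874), np.float64(80.13551023110796), np.float64(149.83324063771695)]
yaw hood [np.float64(-78.98011072387591), np.float64(-78.84005613496727)]
carr [array([ 549. , -204.8]), array([ 503.5, -212.6]), array([ 508.6, -250.6]), array([ 554.1, -242.4])]
bar head rear top corners [352.9 305.9] [368.6 288.6] head front [383.1 331. ] [398.3 310.9] nose [516.  415.3] [527.1 396.1]
scene nose topend [520.  415.1] [527.2 404.5] head [349.9 308.1] [365.1 293. ] [378.4 332.7] [396.3 313.3]
shank mid [array([456.8, 365.3]), array([397.5, 328.3]), array([513.9, 402.6])] [array([509.6, 407.4]), array([452.6, 366.5]), array([397.6, 327. ])]
dropper [285.5 299.7] marker end [309.1 365.3]
```

```bash
cat >> h.py <<'E'
def delta(P,yaw,verbose=True):
    """tool-frame dp and rotvec from the measured pose to a tool-down pose at P, yaw (deg)"""
    s=r.sense(); M=R.from_euler('xyz',s['tcp_rot']); N=R.from_euler('xyz',[np.pi,0,np.radians(yaw)])
    print('dp',M.inv().apply(np.array(P)-s['eef_pos']).round(1),'ang',(M.inv()*N).as_rotvec().round(4),'| at',s['eef_pos'].round(1),np.degrees(s['tcp_rot']).round(1),'q',s['qpos'].round(2),'F',s['contact_force'].round(1),'op',round(s['opening'],3),'t',round(s['clock'],2))
E
python3 -c "
from h import *
delta([408.8,332.7,100],213.8)"
python3 -m creep '[{"dp":[-60,-37,26],"angular":[0,0,-0.18],"fingers":50},{"dp":[-293,-186,130],"angular":[0,0,-0.888],"fingers":50},{"dp":[-293,-186,130],"angular":[0,0,-0.888],"fingers":50},{"dp":[-293,-186,130],"angular":[0,0,-0.888],"fingers":50},{"dp":[-293,-186,130],"angular":[0,0,-0.888],"fingers":50}]' 60
python3 -c "
from h import *
delta([408.8,332.7,100],213.8)"
```

```text
dp [-292.8 -186.1  130.9] ang [-1.200e-03 -6.000e-04 -8.887e-01] | at [183.8 596.9 230.6] [-179.9   -0.   162.9] q [ 1.27  0.35  1.63  0.    1.16 -0.  ] F [-0.3  0.4 -1.2] op 0.998 t 0.1
clock: 0.52
eef_pos: [309.0, 450.3, 158.9]
tcp_rot: [-3.141, -0.0, -2.821]
contact_force: [1.2, 0.3, -1.1]
opening: 0.584
dp [ -57.7 -143.    58.9] ang [-0.0003 -0.0003 -0.2696] | at [309.  450.3 158.9] [-180.    -0.  -161.6] q [ 0.97  0.31  1.87 -0.    0.96 -0.92] F [ 1.2  0.3 -1.1] op 0.584 t 0.52
```

```bash
python3 -m creep '[{"dp":[-58,-143,59],"angular":[0,0,-0.27],"fingers":50},{"dp":[-58,-143,59],"angular":[0,0,-0.27],"fingers":50},{"dp":[-58,-143,59],"angular":[0,0,-0.27],"fingers":50},{"dp":[-58,-143,59],"angular":[0,0,-0.27],"fingers":50},{"dp":[-58,-143,59],"angular":[0,0,-0.27],"fingers":50}]' 60
python3 -c "
from h import *
delta([408.8,332.7,100],213.8)
for n in ('scene','top'): cv2.imwrite(f'pics/{n}1.png',optics.grab_frame(n))
crop('top','pics/top1.png',100,160,160,140,5,'pics/t1.png')
crop('scene','pics/scene1.png',80,180,180,140,4,'pics/s1.png')"
```

```text
clock: 0.93
eef_pos: [409.3, 328.8, 98.2]
tcp_rot: [-3.14, -0.004, -2.561]
contact_force: [-1.8, 0.2, 0.5]
opening: 0.586
dp [-1.8  3.5 -1.8] ang [-0.0017 -0.0039 -0.0089] | at [409.3 328.8  98.2] [-179.9   -0.2 -146.7] q [ 0.67  0.37  1.95 -0.    0.82 -1.48] F [-1.8  0.2  0.5] op 0.586 t 0.93
```

View pics/t1.png

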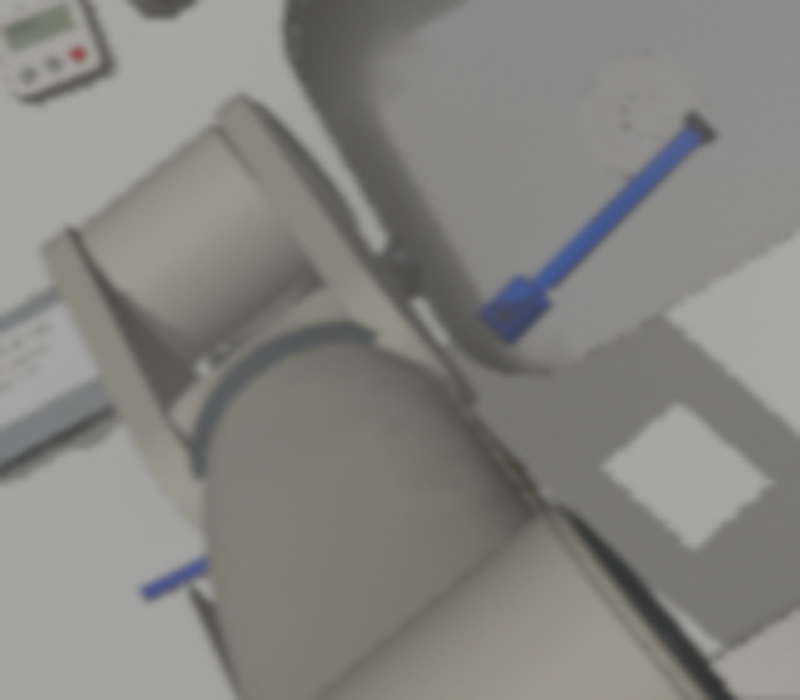

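View pics/s1.png

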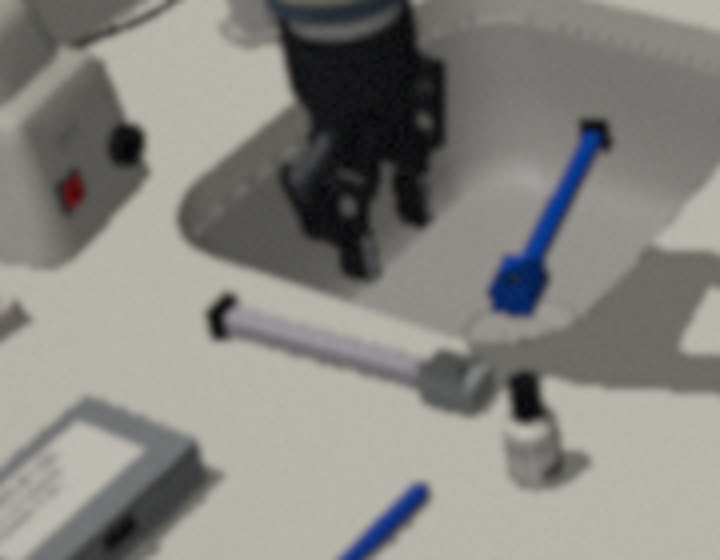

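```bash
python3 -m creep '[{"dp":[0,2,20],"angular":[0,0,0],"fingers":50},{"dp":[0,2,50],"angular":[0,0,0],"fingers":50},{"dp":[0,2,60],"angular":[0,0,0],"fingers":50},{"dp":[0,2,60],"angular":[0,0,0],"fingers":50},{"dp":[0,2,60],"angular":[0,0,0],"fingers":50}]' 60
python3 -c "
from h import *
delta([408.8,332.7,2.5],213.8)
cv2.imwrite('pics/scene2.png',optics.grab_frame('scene'))
crop('scene','pics/scene2.png',80,180,180,140,4,'pics/s2.png')"
```

```text
clock: 1.45
eef_pos: [406.0, 336.2, 40.9]
tcp_rot: [-3.142, -0.001, -2.557]
contact_force: [0.0, 1.2, -0.5]
opening: 0.583
dp [-0.4 -4.5 38.4] ang [-0.    -0.001 -0.005] | at [406.  336.2  40.9] [-1.800e+02 -1.000e-01 -1.465e+02] q [ 0.69  0.47  1.98  0.    0.7  -1.47] F [ 0.   1.2 -0.5] op 0.583 t 1.45
```

View pics/s2.png

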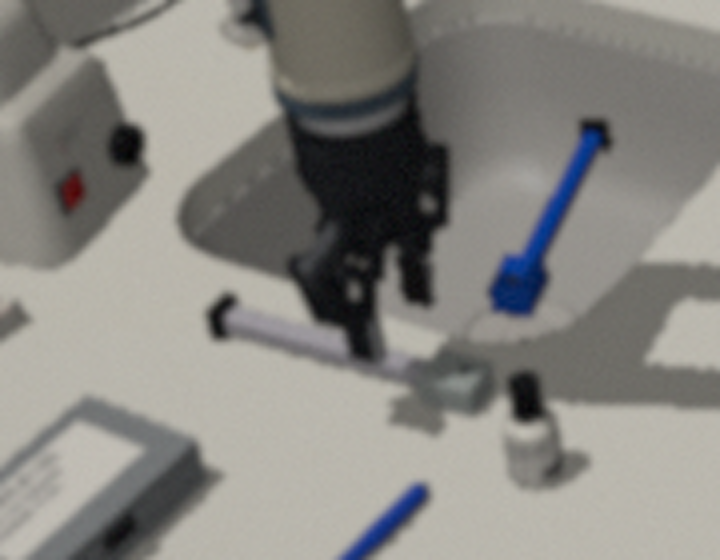

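```bash
python3 -m creep '[{"dp":[0,-4.5,10],"angular":[0,0,0],"fingers":50},{"dp":[0,-4.5,20],"angular":[0,0,0],"fingers":50},{"dp":[0,-4.5,30],"angular":[0,0,0],"fingers":50},{"dp":[0,-4.5,30],"angular":[0,0,0],"fingers":50}]' 60
python3 -c "
from h import *
delta([408.8,332.7,2.5],213.8)"
```

```text
clock: 1.83
eef_pos: [408.3, 331.0, 8.9]
tcp_rot: [-3.141, -0.002, -2.558]
contact_force: [-0.4, -0.8, -0.4]
opening: 0.587
dp [-1.4  1.1  6.4] ang [-0.0002 -0.0025 -0.0065] | at [408.3 331.    8.9] [-1.800e+02 -1.000e-01 -1.466e+02] q [ 0.68  0.52  1.99  0.    0.63 -1.48] F [-0.4 -0.8 -0.4] op 0.587 t 1.83
```

```bash
python3 -m creep '[{"dp":[-1,0.5,3],"angular":[0,0,0],"fingers":50},{"dp":[-1,0.5,5.5],"angular":[0,0,0],"fingers":50},{"dp":[-1,0.5,5.5],"angular":[0,0,0],"fingers":25},{"dp":[-1,0.5,5.5],"angular":[0,0,0],"fingers":0},{"dp":[-1,0.5,5.5],"angular":[0,0,0],"fingers":0}]' 60
python3 -m creep '[{"dp":[0,0,0],"angular":[0,0,0],"fingers":0},{"dp":[0,0,0],"angular":[0,0,0],"fingers":0},{"dp":[0,0,0],"angular":[0,0,0],"fingers":0}]' 80
python3 -c "
from h import *
delta([408.8,332.7,2.5],213.8)"
```

```text
clock: 2.25
eef_pos: [409.8, 333.1, 5.5]
tcp_rot: [3.141, 0.0, -2.558]
contact_force: [-0.6, 0.9, 0.6]
opening: 0.167
clock: 2.5
eef_pos: [409.9, 333.0, 5.8]
tcp_rot: [3.141, 0.001, -2.558]
contact_force: [-1.7, -0.6, 6.0]
opening: 0.138
dp [1.1 0.3 3.3] ang [ 0.0001  0.0007 -0.0062] | at [409.9 333.    5.8] [ 180.     0.  -146.6] q [ 0.68  0.53  1.99  0.    0.62 -1.48] F [-1.7 -0.6  6. ] op 0.138 t 2.5
```

```bash
python3 -m creep '[{"dp":[0,0,-5],"angular":[0,0,0],"fingers":0},{"dp":[0,0,-20],"angular":[0,0,0],"fingers":0},{"dp":[0,0,-45],"angular":[0,0,0],"fingers":0},{"dp":[0,0,-75],"angular":[0,0,0],"fingers":0},{"dp":[0,0,-95],"angular":[0,0,0],"fingers":0}]' 80
python3 -m creep '[{"dp":[0,0,-10],"angular":[0,0,0],"fingers":0},{"dp":[0,0,-10],"angular":[0,0,0],"fingers":0},{"dp":[0,0,-10],"angular":[0,0,0],"fingers":0},{"dp":[0,0,-10],"angular":[0,0,0],"fingers":0}]' 80
python3 -c "
from h import *
delta([408.8,332.7,100],213.8)
for n in ('scene','top'): cv2.imwrite(f'pics/{n}3.png',optics.grab_frame(n))
crop('top','pics/top3.png',100,160,160,140,5,'pics/t3.png')
crop('scene','pics/scene3.png',80,160,180,140,4,'pics/s3.png')"
```

```text
clock: 2.92
eef_pos: [409.9, 332.9, 102.2]
tcp_rot: [-3.142, 0.001, -2.558]
contact_force: [1.0, 1.1, -3.0]
opening: 0.135
clock: 3.25
eef_pos: [408.9, 332.2, 108.9]
tcp_rot: [-3.141, -0.002, -2.558]
contact_force: [-0.2, -0.4, -4.6]
opening: 0.138
dp [-0.2  0.5  8.9] ang [-0.0002 -0.0021 -0.0062] | at [408.9 332.2 108.9] [-1.800e+02 -1.000e-01 -1.466e+02] q [ 0.68  0.36  1.95 -0.    0.84 -1.48] F [-0.2 -0.4 -4.6] op 0.138 t 3.25
```

View pics/s3.png

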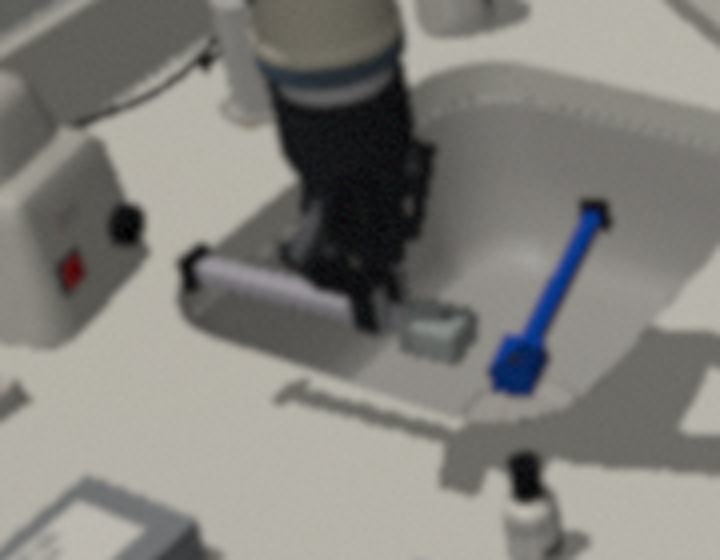

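Run:
```python
from h import *
s=r.sense();p=s['eef_pos'];y=s['tcp_rot'][2]+np.pi;d=np.array([np.cos(y),np.sin(y),0])
im=cv2.imread('pics/s3.png')
for x,zz in ((151-13,12),(151-13,-12),(151-23,12),(-62,12),(-62,-12),(-22,12)):
    for sg in (1,-1):
        q=p+d*x+[0,0,6.5+zz]+sg*(12 if x>0 else 15)*np.array([-d[1],d[0],0])
        u=(proj('scene',q)-[80,160]+.5)*4-.5; cv2.circle(im,tuple(int(a) for a in u),3,(0,0,255),1)
cv2.imwrite('pics/s3m.png',im)
```

```text
(no output)
```

View pics/s3m.png

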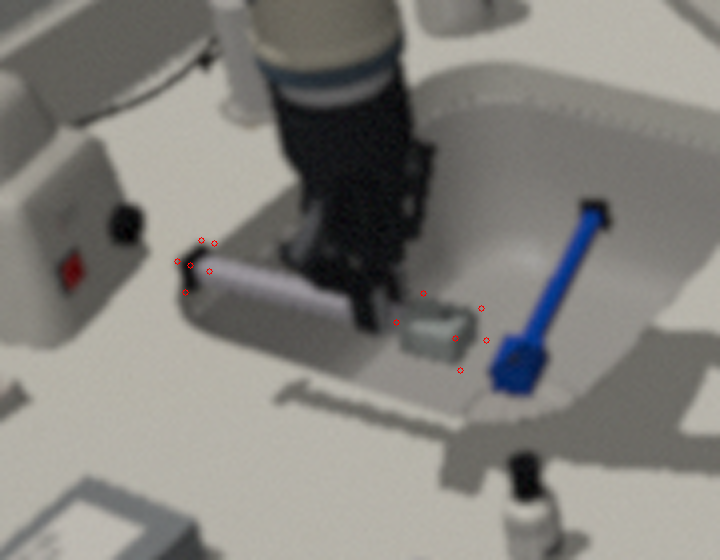

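```bash
python3 -m creep '[{"dp":[5,-12,0],"angular":[0,0,0.06],"fingers":0},{"dp":[13,-34,0],"angular":[0,0,0.18],"fingers":0},{"dp":[21,-57,0],"angular":[0,0,0.3],"fingers":0},{"dp":[30,-80,0],"angular":[0,0,0.42],"fingers":0},{"dp":[38,-102,0],"angular":[0,0,0.54],"fingers":0}]' 80
python3 -c "
from h import *
delta([493.2,-48.1,110],101.2)"
```

```text
clock: 3.77
eef_pos: [433.6, 225.4, 109.1]
tcp_rot: [-3.141, -0.002, -3.103]
contact_force: [-0.5, 1.2, -2.8]
opening: 0.136
dp [ -49.1 -275.6   -0.7] ang [-2.2000e-03 -9.0000e-04  1.4136e+00] | at [433.6 225.4 109.1] [-1.799e+02 -1.000e-01 -1.778e+02] q [ 0.48  0.31  2.02 -0.    0.81 -1.13] F [-0.5  1.2 -2.8] op 0.136 t 3.77
```

```bash
python3 -m creep '[{"dp":[-4,-23,0],"angular":[0,0,0.12],"fingers":0},{"dp":[-8,-46,0],"angular":[0,0,0.24],"fingers":0},{"dp":[-12,-69,0],"angular":[0,0,0.36],"fingers":0},{"dp":[-16,-92,0],"angular":[0,0,0.48],"fingers":0},{"dp":[-20,-115,0],"angular":[0,0,0.6],"fingers":0}]' 80
python3 -c "
from h import *
delta([493.2,-48.1,110],101.2)"
```

```text
clock: 4.18
eef_pos: [458.7, 111.5, 109.2]
tcp_rot: [-3.14, -0.001, 2.58]
contact_force: [-0.1, 0.7, -2.4]
opening: 0.138
dp [-114.2 -116.7   -0.8] ang [-1.700e-03 -6.000e-04  8.133e-01] | at [458.7 111.5 109.2] [-1.799e+02 -1.000e-01  1.478e+02] q [ 0.24  0.29  2.06 -0.    0.8  -0.77] F [-0.1  0.7 -2.4] op 0.138 t 4.18
```

```bash
python3 -m creep '[{"dp":[-16,-16,0],"angular":[0,0,0.12],"fingers":0},{"dp":[-32,-33,0],"angular":[0,0,0.24],"fingers":0},{"dp":[-48,-50,0],"angular":[0,0,0.36],"fingers":0},{"dp":[-64,-66,0],"angular":[0,0,0.48],"fingers":0},{"dp":[-80,-83,0],"angular":[0,0,0.6],"fingers":0}]' 80
python3 -c "
from h import *
delta([493.2,-48.1,110],101.2)"
```

```text
clock: 4.6
eef_pos: [482.9, -1.1, 109.2]
tcp_rot: [-3.14, -0.001, 1.979]
contact_force: [0.1, 0.4, -3.6]
opening: 0.137
dp [-47.2  -9.2  -0.8] ang [-0.0017 -0.0005  0.2131] | at [482.9  -1.1 109.2] [-179.9   -0.   113.4] q [-0.01  0.3   2.04 -0.    0.81 -0.41] F [ 0.1  0.4 -3.6] op 0.137 t 4.6
```

```bash
python3 -m creep '[{"dp":[-20,-4,0],"angular":[0,0,0.1],"fingers":0},{"dp":[-40,-8,0],"angular":[0,0,0.18],"fingers":0},{"dp":[-45,-9,0],"angular":[0,0,0.213],"fingers":0},{"dp":[-45,-9,0],"angular":[0,0,0.213],"fingers":0}]' 80
python3 -c "
from h import *
delta([493.2,-48.1,21],101.2)
for n in ('scene','top'): cv2.imwrite(f'pics/{n}4.png',optics.grab_frame(n))
crop('top','pics/top4.png',240,120,160,120,5,'pics/t4.png')
crop('scene','pics/scene4.png',230,100,150,120,5,'pics/s4.png')"
```

```text
clock: 4.93
eef_pos: [492.9, -45.8, 109.4]
tcp_rot: [-3.14, -0.0, 1.769]
contact_force: [-0.1, 0.4, -3.3]
opening: 0.139
dp [-2.3 -0.1 88.4] ang [-0.0013 -0.0003  0.0032] | at [492.9 -45.8 109.4] [-179.9   -0.   101.4] q [-0.1   0.32  2.01 -0.    0.82 -0.29] F [-0.1  0.4 -3.3] op 0.139 t 4.93
```

View pics/t4.png

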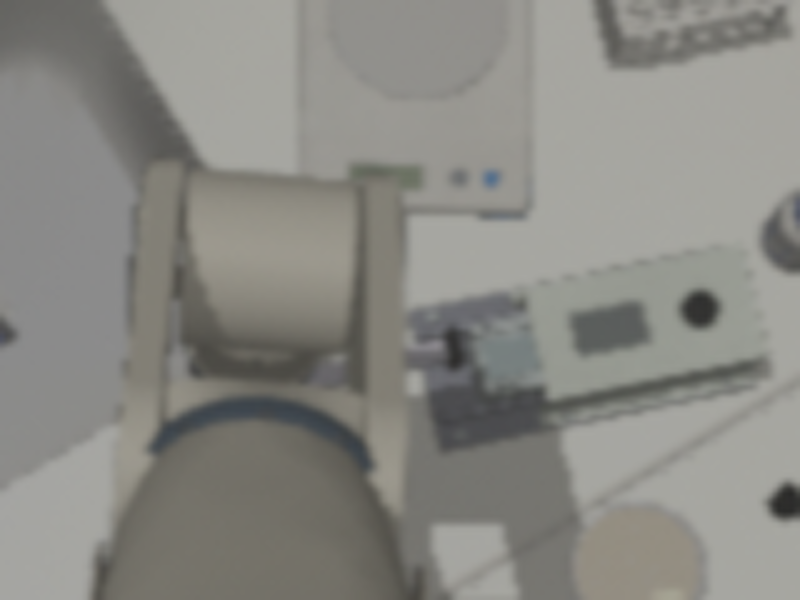

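View pics/s4.png

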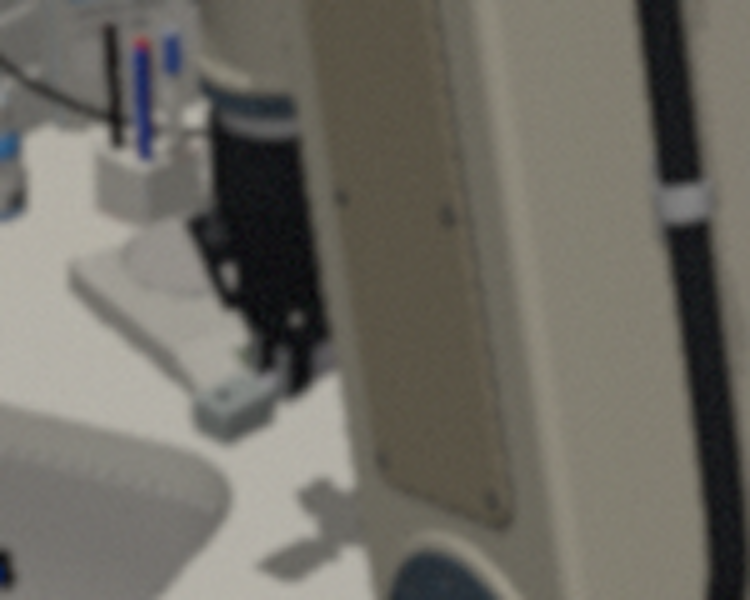

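Run:
```python
from h import *
o=np.array([535.5,-262]);d=np.array([.194,-.981]);n=np.array([.981,.194])
f=lambda q:((q[0]+.5)/5-.5+240,(q[1]+.5)/5-.5+120)
for q,z in (((469,346),125),((455,348),125),((410,358),120),((478,360),38),((488,388),38)):
    w=onz('top',*f(q),z)[:2]; print(q,w.round(1),'track x',((w-o)@d).round(1),'lat',((w-o)@n).round(1))
e=r.sense()['eef_pos'][:2]; print('tcp',((e-o)@d).round(1),((e-o)@n).round(1))
```

```text
(469, 346) [ 518.8 -189.9] track x -73.9 lat -2.4
(455, 348) [ 517.7 -181. ] track x -82.9 lat -1.8
(410, 358) [ 512.7 -153. ] track x -111.4 lat -1.2
(478, 360) [ 527.8 -207.2] track x -55.2 lat 3.1
(488, 388) [ 508.7 -213.2] track x -53.1 lat -16.8
tcp -221.8 0.1
```

```bash
python3 -m creep '[{"dp":[8,0,15],"angular":[0,0,0],"fingers":0},{"dp":[8,0,35],"angular":[0,0,0],"fingers":0},{"dp":[8,0,55],"angular":[0,0,0],"fingers":0},{"dp":[8,0,65],"angular":[0,0,0],"fingers":0},{"dp":[8,0,65],"angular":[0,0,0],"fingers":0}]' 80
python3 -m creep '[{"dp":[0,0,0],"angular":[0,0,0],"fingers":0},{"dp":[0,0,0],"angular":[0,0,0],"fingers":0}]' 80
python3 -c "
from h import *
delta([491.7,-38.1,21],101.2)
for n in ('scene','top'): cv2.imwrite(f'pics/{n}5.png',optics.grab_frame(n))
crop('top','pics/top5.png',240,120,160,120,5,'pics/t5.png')
crop('scene','pics/scene5.png',230,100,150,120,5,'pics/s5.png')"
```

```text
clock: 5.45
eef_pos: [489.7, -35.9, 43.2]
tcp_rot: [-3.137, -0.001, 1.775]
contact_force: [-0.7, 0.0, -3.4]
opening: 0.141
clock: 5.62
eef_pos: [492.2, -36.6, 46.0]
tcp_rot: [3.141, 0.0, 1.773]
contact_force: [-0.2, -0.2, -3.0]
opening: 0.139
dp [-1.3 -0.8 25. ] ang [0.0008 0.0002 0.007 ] | at [492.2 -36.6  46. ] [180.    0.  101.6] q [-0.08  0.42  2.05  0.    0.67 -0.28] F [-0.2 -0.2 -3. ] op 0.139 t 5.62
```

View pics/t5.png

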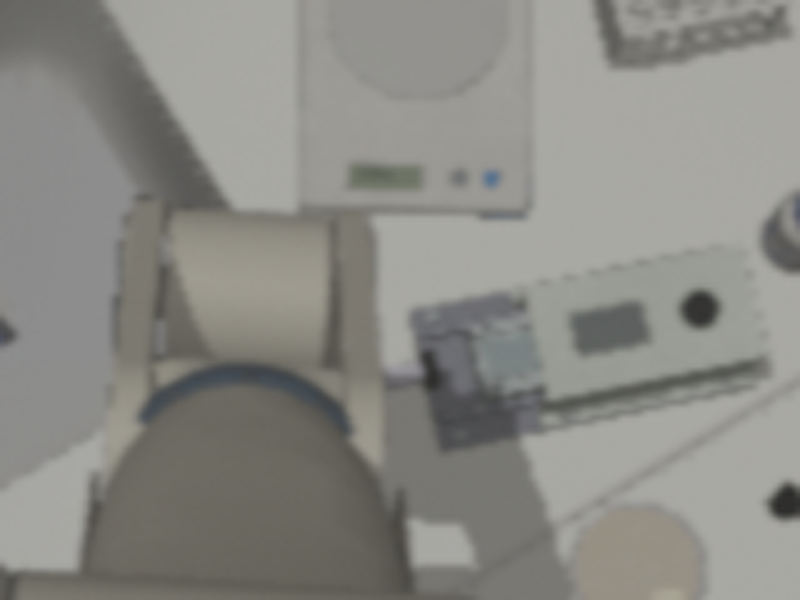

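View pics/s5.png

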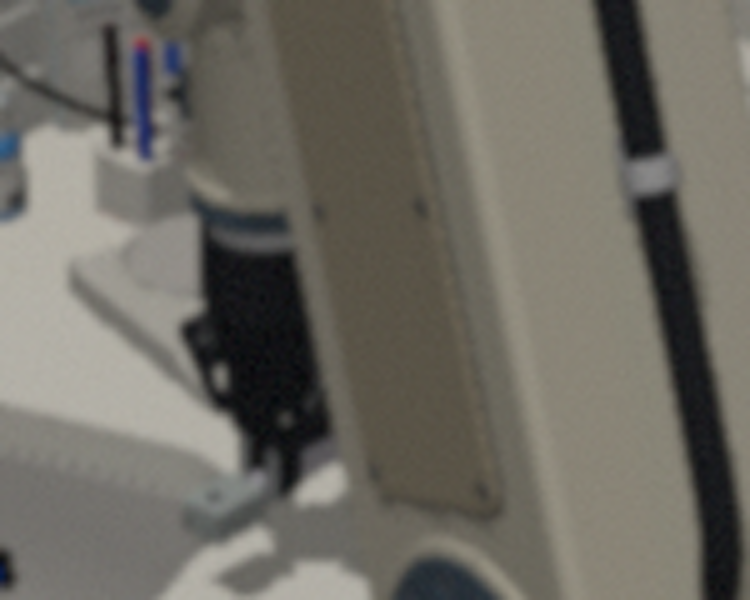

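Run:
```python
from h import *
o=np.array([535.5,-262]);d=np.array([.194,-.981]);n=np.array([.981,.194])
f=lambda q:((q[0]+.5)/5-.5+240,(q[1]+.5)/5-.5+120)
for q,z in (((441,368),62),((431,370),62),((395,376),57),((437,389),62),((427,352),62),((412,315),8),((442,450),8),((455,317),20),((478,448),8),((476,335),38),((488,388),38)):
    w=onz('top',*f(q),z)[:2]; print(q,w.round(1),'track x',((w-o)@d).round(1),'lat',((w-o)@n).round(1))
e=r.sense()['eef_pos'][:2]; print('tcp',((e-o)@d).round(1),((e-o)@n).round(1))
```

```text
(441, 368) [ 517.9 -179.4] track x -84.4 lat -1.3
(431, 370) [ 516.6 -172.8] track x -91.1 lat -1.2
(395, 376) [ 514.  -149.6] track x -114.4 lat 0.7
(437, 389) [ 503.9 -176.3] track x -90.2 lat -14.4
(427, 352) [ 528.7 -170.6] track x -91.0 lat 11.1
(412, 315) [ 566.  -167.5] track x -86.8 lat 48.3
(442, 450) [ 472.5 -184.8] track x -88.0 lat -46.8
(455, 317) [ 561.5 -195.2] track x -60.5 lat 38.4
(478, 448) [ 473.5 -209.1] track x -63.9 lat -50.6
(476, 335) [ 544.9 -206.5] track x -52.6 lat 20.0
(488, 388) [ 508.7 -213.2] track x -53.1 lat -16.8
tcp -229.2 1.4
```

```bash
python3 -m creep '[{"dp":[0,0,7],"angular":[0,0,0],"fingers":0},{"dp":[0,0,14],"angular":[0,0,0.005],"fingers":0},{"dp":[0,0,20],"angular":[0,0,0.007],"fingers":0},{"dp":[0,0,24],"angular":[0,0,0.007],"fingers":0},{"dp":[0,0,24],"angular":[0,0,0.007],"fingers":0}]' 80
python3 -m creep '[{"dp":[-4,0,0],"angular":[0,0,0],"fingers":0},{"dp":[-8,0,0],"angular":[0,0,0],"fingers":0},{"dp":[-12,0,0],"angular":[0,0,0],"fingers":0},{"dp":[-14,0,0],"angular":[0,0,0],"fingers":0},{"dp":[-14,0,0],"angular":[0,0,0],"fingers":0}]' 80
python3 -c "
from h import *
delta([491.7,-38.1,21],101.2)
for n in ('scene','top'): cv2.imwrite(f'pics/{n}6.png',optics.grab_frame(n))
crop('top','pics/top6.png',240,120,160,120,5,'pics/t6.png')
crop('scene','pics/scene6.png',230,100,150,120,5,'pics/s6.png')"
```

```text
clock: 6.13
eef_pos: [490.8, -36.9, 20.1]
tcp_rot: [-3.14, -0.001, 1.765]
contact_force: [-0.8, -0.2, -3.8]
opening: 0.14
clock: 6.55
eef_pos: [494.7, -51.3, 21.5]
tcp_rot: [3.141, 0.0, 1.765]
contact_force: [0.5, -0.4, -3.3]
opening: 0.141
dp [13.5 -0.4  0.5] ang [ 0.0006  0.0003 -0.0016] | at [494.7 -51.3  21.5] [180.    0.  101.1] q [-0.11  0.47  2.05 -0.    0.62 -0.3 ] F [ 0.5 -0.4 -3.3] op 0.141 t 6.55
```

View pics/t6.png

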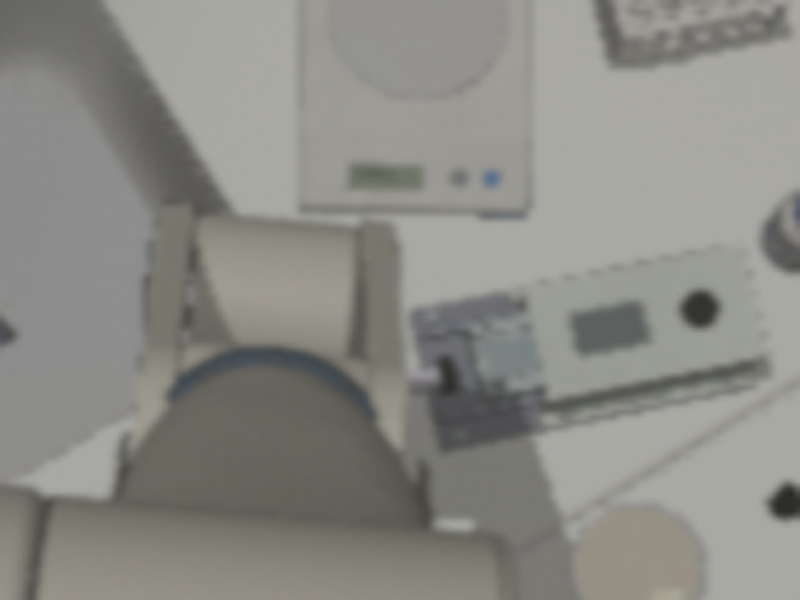

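View pics/s6.png

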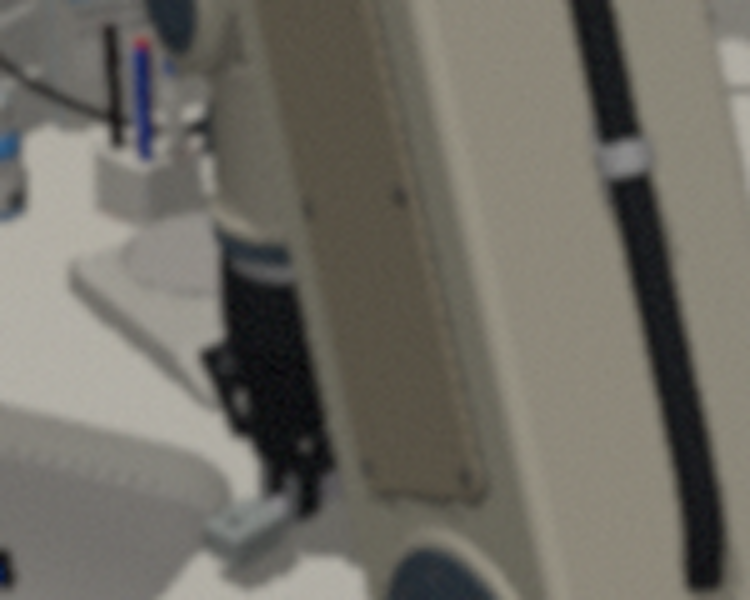

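```bash
python3 -m creep '[{"dp":[-2,0,0],"angular":[0,0,0],"fingers":0},{"dp":[-4,0,0],"angular":[0,0,0],"fingers":0},{"dp":[-6,0,0],"angular":[0,0,0],"fingers":0},{"dp":[-8,0,0],"angular":[0,0,0],"fingers":0},{"dp":[-10,0,0],"angular":[0,0,0],"fingers":0}]' 80
python3 -m creep '[{"dp":[-2,0,0],"angular":[0,0,0],"fingers":0},{"dp":[-4,0,0],"angular":[0,0,0],"fingers":0},{"dp":[-6,0,0],"angular":[0,0,0],"fingers":0},{"dp":[-8,0,0],"angular":[0,0,0],"fingers":0},{"dp":[-10,0,0],"angular":[0,0,0],"fingers":0}]' 80
python3 -m creep '[{"dp":[-2,0,0],"angular":[0,0,0],"fingers":0},{"dp":[-4,0,0],"angular":[0,0,0],"fingers":0},{"dp":[-6,0,0],"angular":[0,0,0],"fingers":0},{"dp":[-8,0,0],"angular":[0,0,0],"fingers":0},{"dp":[-10,0,0],"angular":[0,0,0],"fingers":0}]' 80
python3 -c "
from h import *
delta([535.5,-262,21],101.2)
cv2.imwrite('pics/top7.png',optics.grab_frame('top'))
crop('top','pics/top7.png',240,120,160,120,5,'pics/t7.png')"
```

```text
clock: 7.07
eef_pos: [496.3, -60.7, 21.2]
tcp_rot: [3.142, 0.0, 1.765]
contact_force: [0.2, 0.4, -2.6]
opening: 0.135
clock: 7.48
eef_pos: [498.0, -70.3, 21.2]
tcp_rot: [-3.141, -0.0, 1.765]
contact_force: [-0.2, 2.9, -2.7]
opening: 0.136
clock: 7.9
eef_pos: [500.1, -80.3, 21.2]
tcp_rot: [-3.141, -0.0, 1.765]
contact_force: [-0.7, 2.6, -3.1]
opening: 0.139
dp [-185.1   -0.4    0.2] ang [-0.0001 -0.0001 -0.0009] | at [500.1 -80.3  21.2] [-180.    -0.   101.1] q [-0.16  0.48  2.03  0.    0.63 -0.36] F [-0.7  2.6 -3.1] op 0.139 t 7.9
```

View pics/t7.png

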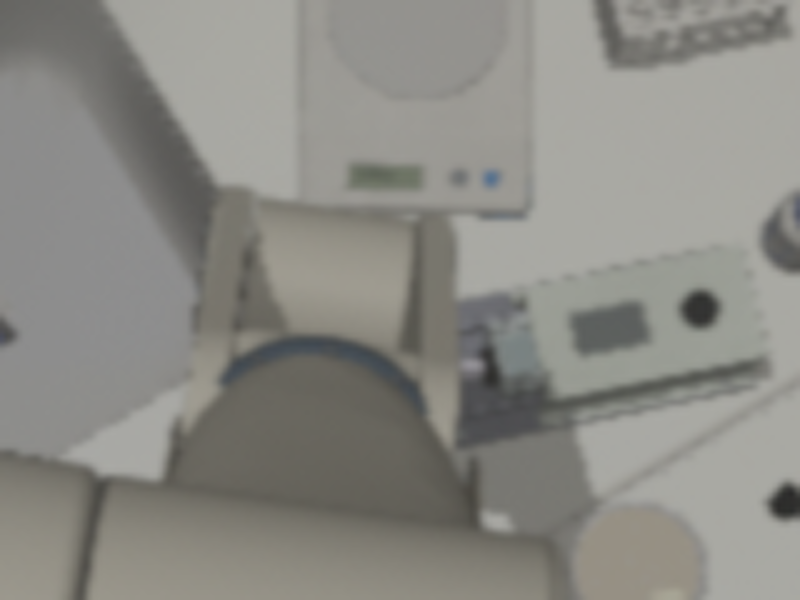

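```bash
python3 -m creep '[{"dp":[-2,0,0],"angular":[0,0,0],"fingers":0},{"dp":[-4,0,0],"angular":[0,0,0],"fingers":0},{"dp":[-6,0,0],"angular":[0,0,0],"fingers":0},{"dp":[-8,0,0],"angular":[0,0,0],"fingers":0},{"dp":[-10,0,0],"angular":[0,0,0],"fingers":0}]' 80
python3 -m creep '[{"dp":[-2,0,0],"angular":[0,0,0],"fingers":0},{"dp":[-4,0,0],"angular":[0,0,0],"fingers":0},{"dp":[-6,0,0],"angular":[0,0,0],"fingers":0},{"dp":[-8,0,0],"angular":[0,0,0],"fingers":0},{"dp":[-10,0,0],"angular":[0,0,0],"fingers":0}]' 80
python3 -m creep '[{"dp":[-1,0,0],"angular":[0,0,0],"fingers":0},{"dp":[-2,0,0],"angular":[0,0,0],"fingers":0},{"dp":[-3,0,0],"angular":[0,0,0],"fingers":0},{"dp":[-4,0,0],"angular":[0,0,0],"fingers":0}]' 80
python3 -c "
from h import *
delta([535.5,-262,21],101.2)"
```

```text
clock: 8.37
eef_pos: [502.1, -90.1, 21.2]
tcp_rot: [-3.142, 0.0, 1.765]
contact_force: [-0.2, 3.1, -2.8]
opening: 0.137
clock: 8.78
eef_pos: [504.0, -100.0, 21.2]
tcp_rot: [-3.142, -0.0, 1.765]
contact_force: [-0.7, 1.4, -3.4]
opening: 0.139
clock: 9.12
eef_pos: [504.7, -103.7, 21.2]
tcp_rot: [-3.141, -0.0, 1.765]
contact_force: [-1.2, 2.9, -3.6]
opening: 0.142
dp [-161.2   -0.4    0.2] ang [-0.0001 -0.     -0.0009] | at [ 504.7 -103.7   21.2] [-180.    -0.   101.1] q [-0.21  0.49  2.01 -0.    0.64 -0.4 ] F [-1.2  2.9 -3.6] op 0.142 t 9.12
```

```bash
python3 -m creep '[{"dp":[-1,0,0],"angular":[0,0,0],"fingers":0},{"dp":[-2,0,0],"angular":[0,0,0],"fingers":0},{"dp":[-3,0,0],"angular":[0,0,0],"fingers":0},{"dp":[-4,0,0],"angular":[0,0,0],"fingers":0}]' 80
```

```text
clock: 9.45
eef_pos: [505.5, -107.7, 21.2]
tcp_rot: [-3.142, -0.0, 1.765]
contact_force: [-0.5, 1.9, -3.2]
opening: 0.14
```

```bash
python3 -m creep '[{"dp":[-1,0,0],"angular":[0,0,0],"fingers":0},{"dp":[-2,0,0],"angular":[0,0,0],"fingers":0},{"dp":[-3,0,0],"angular":[0,0,0],"fingers":0},{"dp":[-4,0,0],"angular":[0,0,0],"fingers":0}]' 80
```

```text
clock: 9.78
eef_pos: [506.3, -111.6, 21.2]
tcp_rot: [-3.142, -0.0, 1.765]
contact_force: [-0.2, 1.8, -2.5]
opening: 0.14
```

```bash
python3 -m creep '[{"dp":[-1,0,0],"angular":[0,0,0],"fingers":0},{"dp":[-2,0,0],"angular":[0,0,0],"fingers":0},{"dp":[-3,0,0],"angular":[0,0,0],"fingers":0},{"dp":[-4,0,0],"angular":[0,0,0],"fingers":0}]' 80
```

```text
clock: 10.12
eef_pos: [507.1, -115.6, 21.2]
tcp_rot: [-3.142, -0.0, 1.765]
contact_force: [-0.5, 2.2, -3.1]
opening: 0.138
```

```bash
python3 -m creep '[{"dp":[-1,0,0],"angular":[0,0,0],"fingers":0},{"dp":[-2,0,0],"angular":[0,0,0],"fingers":0},{"dp":[-3,0,0],"angular":[0,0,0],"fingers":0}]' 80
```

```text
clock: 10.37
eef_pos: [507.7, -118.5, 21.3]
tcp_rot: [3.142, 0.0, 1.765]
contact_force: [-1.3, 2.3, -3.1]
opening: 0.137
```

```bash
python3 -m creep '[{"dp":[-1,0,0],"angular":[0,0,0],"fingers":0},{"dp":[-2,0,0],"angular":[0,0,0],"fingers":0},{"dp":[-3,0,0],"angular":[0,0,0],"fingers":0},{"dp":[-4,0,0],"angular":[0,0,0],"fingers":0}]' 80
```

```text
clock: 10.7
eef_pos: [508.5, -122.4, 21.2]
tcp_rot: [-3.142, 0.0, 1.765]
contact_force: [0.9, 1.8, -3.2]
opening: 0.139
```

```bash
python3 -m creep '[{"dp":[-1,0,0],"angular":[0,0,0],"fingers":0},{"dp":[-2,0,0],"angular":[0,0,0],"fingers":0},{"dp":[-3,0,0],"angular":[0,0,0],"fingers":0},{"dp":[-4,0,0],"angular":[0,0,0],"fingers":0}]' 80
```

```text
clock: 11.03
eef_pos: [508.9, -125.9, 21.1]
tcp_rot: [-3.141, -0.001, 1.765]
contact_force: [-1.8, 6.6, -2.0]
opening: 0.136
```

```bash
python3 -m creep '[{"dp":[0,0,0],"angular":[0,0,0],"fingers":0}]' 80;python3 -m creep '[{"dp":[0,0,0],"angular":[0,0,0],"fingers":0}]' 80
```

```text
clock: 11.12
eef_pos: [508.9, -126.0, 21.2]
tcp_rot: [-3.141, -0.001, 1.765]
contact_force: [0.2, 5.6, -1.8]
opening: 0.138
clock: 11.2
eef_pos: [508.9, -126.0, 21.1]
tcp_rot: [-3.141, -0.001, 1.765]
contact_force: [-1.6, 4.8, -2.9]
opening: 0.14
```

```bash
python3 -m creep '[{"dp":[-0.7,0,0],"angular":[0,0,0],"fingers":0},{"dp":[-1.5,0,0],"angular":[0,0,0],"fingers":0}]' 80;python3 -m creep '[{"dp":[0,0,0],"angular":[0,0,0],"fingers":0}]' 80;python3 -m creep '[{"dp":[0,0,0],"angular":[0,0,0],"fingers":0}]' 80
```

```text
clock: 11.37
eef_pos: [508.9, -127.0, 21.1]
tcp_rot: [-3.141, -0.001, 1.765]
contact_force: [-2.0, 8.6, -3.0]
opening: 0.139
clock: 11.45
eef_pos: [508.9, -127.1, 21.1]
tcp_rot: [-3.141, -0.001, 1.765]
contact_force: [-2.1, 7.9, -2.2]
opening: 0.139
clock: 11.53
eef_pos: [508.9, -127.1, 21.1]
tcp_rot: [-3.141, -0.001, 1.765]
contact_force: [-1.2, 7.4, -2.8]
opening: 0.137
```

```bash
python3 -m creep '[{"dp":[1,0,0],"angular":[0,0,0],"fingers":0},{"dp":[2,0,0],"angular":[0,0,0],"fingers":0},{"dp":[4,0,0],"angular":[0,0,0],"fingers":0},{"dp":[7,0,0],"angular":[0,0,0],"fingers":0},{"dp":[12,0,0],"angular":[0,0,0],"fingers":0}]' 80
python3 -m creep '[{"dp":[6,0,0],"angular":[0,0,0],"fingers":0},{"dp":[12,0,0],"angular":[0,0,0],"fingers":0},{"dp":[18,0,0],"angular":[0,0,0],"fingers":0},{"dp":[24,0,0],"angular":[0,0,0],"fingers":0},{"dp":[30,0,0],"angular":[0,0,0],"fingers":0}]' 80
python3 -m creep '[{"dp":[8,0,0],"angular":[0,0,0],"fingers":0},{"dp":[16,0,0],"angular":[0,0,0],"fingers":0},{"dp":[24,0,0],"angular":[0,0,0],"fingers":0},{"dp":[32,0,0],"angular":[0,0,0],"fingers":0},{"dp":[40,0,0],"angular":[0,0,0],"fingers":0}]' 80
python3 -m creep '[{"dp":[8,0,0],"angular":[0,0,0],"fingers":0},{"dp":[16,0,0],"angular":[0,0,0],"fingers":0},{"dp":[22,0,0],"angular":[0,0,0],"fingers":0},{"dp":[25,0,0],"angular":[0,0,0],"fingers":0},{"dp":[25,0,0],"angular":[0,0,0],"fingers":0}]' 80
python3 -c "
from h import *
delta([493.2,-48.1,110],101.2)
cv2.imwrite('pics/top8.png',optics.grab_frame('top'))
crop('top','pics/top8.png',240,120,160,120,5,'pics/t8.png')"
```

```text
clock: 11.95
eef_pos: [507.6, -116.2, 21.4]
tcp_rot: [3.141, 0.001, 1.765]
contact_force: [-0.4, 0.8, -2.1]
opening: 0.133
clock: 12.37
eef_pos: [501.2, -85.8, 21.2]
tcp_rot: [-3.142, 0.0, 1.766]
contact_force: [-1.0, 0.2, -4.2]
opening: 0.135
clock: 12.78
eef_pos: [493.4, -46.4, 21.2]
tcp_rot: [-3.142, 0.0, 1.765]
contact_force: [-0.1, 0.5, -3.1]
opening: 0.135
clock: 13.2
eef_pos: [488.6, -22.1, 21.2]
tcp_rot: [-3.141, -0.0, 1.766]
contact_force: [-0.5, 0.1, -2.9]
opening: 0.139
dp [-26.4  -0.6 -88.8] ang [-0.0001 -0.0001 -0.0001] | at [488.6 -22.1  21.2] [-180.    -0.   101.2] q [-0.05  0.46  2.07  0.    0.61 -0.24] F [-0.5  0.1 -2.9] op 0.139 t 13.2
```

View pics/t8.png

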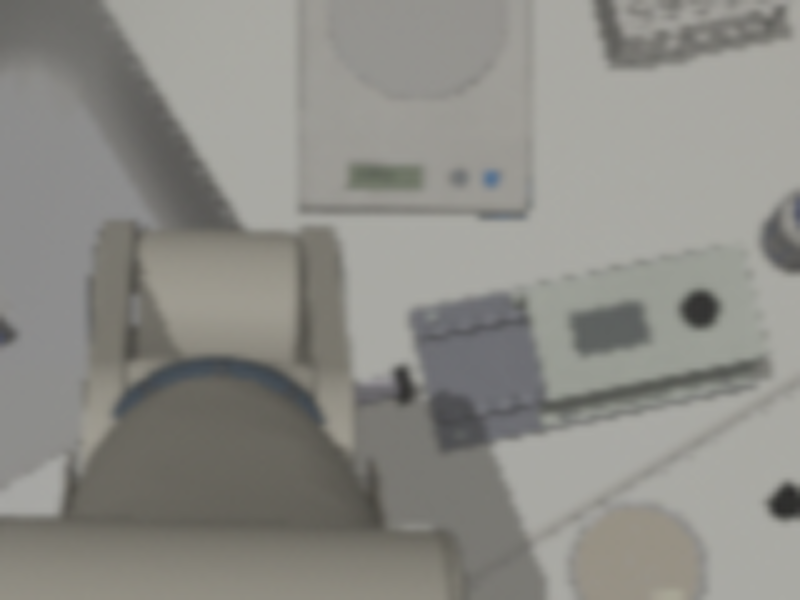

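```bash
python3 -m creep '[{"dp":[0,0,-10],"angular":[0,0,0],"fingers":0},{"dp":[0,0,-30],"angular":[0,0,0],"fingers":0},{"dp":[5,0,-55],"angular":[0,0,0],"fingers":0},{"dp":[10,0,-80],"angular":[0,0,0],"fingers":0},{"dp":[15,0,-95],"angular":[0,0,0],"fingers":0}]' 80
python3 -c "
from h import *
delta([409,333,110],213.4)"
```

```text
clock: 13.67
eef_pos: [486.8, -8.3, 119.1]
tcp_rot: [3.139, 0.001, 1.765]
contact_force: [0.9, 0.1, -2.3]
opening: 0.14
dp [349.9 -10.7   8.9] ang [ 1.00e-03  2.80e-03 -1.96e+00] | at [486.8  -8.3 119.1] [179.9   0.  101.1] q [-0.02  0.29  2.02 -0.    0.83 -0.21] F [ 0.9  0.1 -2.3] op 0.14 t 13.67
```

```bash
python3 -m creep '[{"dp":[22,0,0],"angular":[0,0,-0.1],"fingers":0},{"dp":[44,-1,0],"angular":[0,0,-0.22],"fingers":0},{"dp":[66,-2,0],"angular":[0,0,-0.34],"fingers":0},{"dp":[88,-3,0],"angular":[0,0,-0.46],"fingers":0},{"dp":[110,-4,0],"angular":[0,0,-0.58],"fingers":0}]' 80
python3 -c "
from h import *
delta([409,333,110],213.4)"
```

```text
clock: 14.08
eef_pos: [460.6, 99.7, 117.1]
tcp_rot: [3.141, 0.0, 2.35]
contact_force: [0.9, -0.3, -2.9]
opening: 0.14
dp [202.2 127.3   7.1] ang [ 2.0000e-04  8.0000e-04 -1.3741e+00] | at [460.6  99.7 117.1] [180.    0.  134.7] q [ 0.21  0.27  2.06 -0.    0.81 -0.57] F [ 0.9 -0.3 -2.9] op 0.14 t 14.08
```

```bash
python3 -m creep '[{"dp":[17,11,0],"angular":[0,0,-0.12],"fingers":0},{"dp":[34,21,0],"angular":[0,0,-0.24],"fingers":0},{"dp":[51,32,0],"angular":[0,0,-0.36],"fingers":0},{"dp":[68,43,0],"angular":[0,0,-0.48],"fingers":0},{"dp":[85,53,0],"angular":[0,0,-0.6],"fingers":0}]' 80
python3 -c "
from h import *
delta([409,333,110],213.4)"
```

```text
clock: 14.5
eef_pos: [439.3, 197.7, 117.1]
tcp_rot: [3.141, 0.001, 2.951]
contact_force: [-0.1, 0.3, -2.8]
opening: 0.14
dp [ 55.4 127.1   7.1] ang [ 1.000e-04  9.000e-04 -7.738e-01] | at [439.3 197.7 117.1] [180.    0.  169.1] q [ 0.42  0.28  2.04 -0.    0.82 -0.96] F [-0.1  0.3 -2.8] op 0.14 t 14.5
```

```bash
python3 -m creep '[{"dp":[8,18,0],"angular":[0,0,-0.12],"fingers":0},{"dp":[16,36,0],"angular":[0,0,-0.24],"fingers":0},{"dp":[24,54,0],"angular":[0,0,-0.36],"fingers":0},{"dp":[32,72,0],"angular":[0,0,-0.48],"fingers":0},{"dp":[40,90,0],"angular":[0,0,-0.6],"fingers":0}]' 80
python3 -c "
from h import *
delta([409,333,110],213.4)"
```

```text
clock: 14.92
eef_pos: [417.5, 293.7, 117.0]
tcp_rot: [3.142, 0.001, -2.732]
contact_force: [-0.2, 0.0, -2.7]
opening: 0.136
dp [-7.9 39.4  7. ] ang [-0.      0.0005 -0.1738] | at [417.5 293.7 117. ] [ 180.     0.  -156.6] q [ 0.61  0.32  1.98 -0.    0.84 -1.37] F [-0.2  0.  -2.7] op 0.136 t 14.92
```

```bash
python3 -m creep '[{"dp":[-4,15,3],"angular":[0,0,-0.08],"fingers":0},{"dp":[-7,30,7],"angular":[0,0,-0.15],"fingers":0},{"dp":[-7,38,7],"angular":[0,0,-0.174],"fingers":0},{"dp":[-7,38,7],"angular":[0,0,-0.174],"fingers":0},{"dp":[-7,38,7],"angular":[0,0,-0.174],"fingers":0}]' 80
python3 -c "
from h import *
delta([409,333,6],213.4)"
```

```text
clock: 15.33
eef_pos: [408.9, 330.3, 109.6]
tcp_rot: [-3.141, -0.0, -2.565]
contact_force: [0.0, 0.6, -3.2]
opening: 0.136
dp [ -1.6   2.2 103.6] ang [-0.0003 -0.0002 -0.0065] | at [408.9 330.3 109.6] [-180.   -0. -147.] q [ 0.68  0.36  1.95 -0.    0.84 -1.47] F [ 0.   0.6 -3.2] op 0.136 t 15.33
```

```bash
python3 -m creep '[{"dp":[0,2,20],"angular":[0,0,0],"fingers":0},{"dp":[0,2,45],"angular":[0,0,0],"fingers":0},{"dp":[0,2,65],"angular":[0,0,0],"fingers":0},{"dp":[0,2,80],"angular":[0,0,0],"fingers":0},{"dp":[0,2,90],"angular":[0,0,0],"fingers":0}]' 80
python3 -m creep '[{"dp":[0,0,3],"angular":[0,0,0],"fingers":0},{"dp":[0,0,4],"angular":[0,0,0],"fingers":0},{"dp":[0,0,5],"angular":[0,0,0],"fingers":0},{"dp":[0,0,5],"angular":[0,0,0],"fingers":0}]' 80
python3 -c "
from h import *
delta([409,333,6],213.4)
cv2.imwrite('pics/scene9.png',optics.grab_frame('scene'))
crop('scene','pics/scene9.png',80,180,180,140,4,'pics/s9.png')"
```

```text
clock: 15.75
eef_pos: [407.6, 330.9, 18.1]
tcp_rot: [-3.141, -0.002, -2.566]
contact_force: [-0.1, 0.1, -3.4]
opening: 0.136
clock: 16.08
eef_pos: [408.5, 332.6, 15.0]
tcp_rot: [3.142, 0.001, -2.564]
contact_force: [-0.7, 0.1, -2.9]
opening: 0.141
dp [-0.6  0.   9. ] ang [ 0.0001  0.0012 -0.0056] | at [408.5 332.6  15. ] [ 1.800e+02  1.000e-01 -1.469e+02] q [ 0.68  0.51  1.99 -0.    0.64 -1.47] F [-0.7  0.1 -2.9] op 0.141 t 16.08
```

View pics/s9.png

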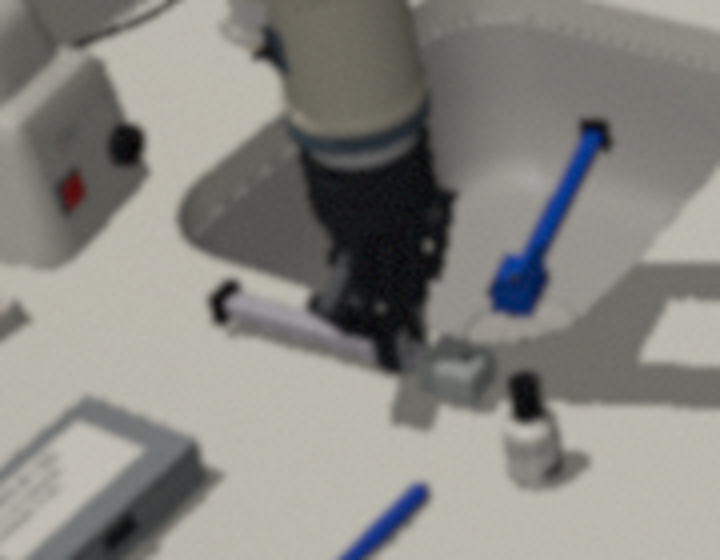

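Level and just above its original spot; the shadow is clear of the dropper. Lowering the rest.

```bash
python3 -m creep '[{"dp":[0,0,2],"angular":[0,0,0],"fingers":0},{"dp":[0,0,4],"angular":[0,0,0],"fingers":0},{"dp":[0,0,6],"angular":[0,0,0],"fingers":0},{"dp":[0,0,7.5],"angular":[0,0,0],"fingers":0},{"dp":[0,0,7.5],"angular":[0,0,0],"fingers":0}]' 80
python3 -m creep '[{"dp":[0,0,0.7],"angular":[0,0,0],"fingers":0},{"dp":[0,0,1],"angular":[0,0,0],"fingers":0}]' 80
```

```text
clock: 16.55
eef_pos: [407.7, 332.3, 6.4]
tcp_rot: [-3.142, -0.001, -2.564]
contact_force: [-0.2, -0.3, -3.2]
opening: 0.139
clock: 16.72
eef_pos: [407.9, 332.5, 5.8]
tcp_rot: [3.142, -0.0, -2.564]
contact_force: [-1.9, -1.8, 4.0]
opening: 0.138
```

```bash
python3 -m creep '[{"dp":[0,0,0],"angular":[0,0,0],"fingers":16},{"dp":[0,0,0],"angular":[0,0,0],"fingers":20},{"dp":[0,0,0],"angular":[0,0,0],"fingers":30},{"dp":[0,0,0],"angular":[0,0,0],"fingers":50},{"dp":[0,0,0],"angular":[0,0,0],"fingers":50}]' 80
python3 -m creep '[{"dp":[0,0,-5],"angular":[0,0,0],"fingers":50},{"dp":[0,0,-20],"angular":[0,0,0],"fingers":50},{"dp":[0,0,-50],"angular":[0,0,0],"fingers":50},{"dp":[0,0,-90],"angular":[0,0,0],"fingers":50},{"dp":[0,0,-120],"angular":[0,0,0],"fingers":50}]'
python3 -m creep '[{"dp":[0,-40,-30],"angular":[0,0,0],"fingers":50},{"dp":[0,-80,-60],"angular":[0,0,0],"fingers":50},{"dp":[0,-120,-60],"angular":[0,0,0],"fingers":50},{"dp":[0,-150,-60],"angular":[0,0,0],"fingers":50},{"dp":[0,-150,-60],"angular":[0,0,0],"fingers":50}]'
python3 -c "
from h import *
delta([409,333,6],213.4)
for n in ('scene','top'): cv2.imwrite(f'pics/{n}10.png',optics.grab_frame(n))"
```

```text
clock: 17.13
eef_pos: [408.0, 332.5, 5.8]
tcp_rot: [3.142, 0.0, -2.564]
contact_force: [-0.5, -0.2, -0.2]
opening: 0.582
clock: 17.55
eef_pos: [408.0, 332.5, 128.2]
tcp_rot: [3.142, 0.001, -2.564]
contact_force: [1.0, 0.4, 0.1]
opening: 0.588
clock: 17.97
eef_pos: [493.6, 202.2, 187.7]
tcp_rot: [-3.139, 0.003, -2.567]
contact_force: [0.4, 0.1, -0.1]
opening: 0.582
dp [  0.5 156.2 181.3] ang [-0.0029  0.0034 -0.0082] | at [493.6 202.2 187.7] [-179.8    0.2 -147.1] q [ 0.39  0.26  1.87 -0.    1.   -1.76] F [ 0.4  0.1 -0.1] op 0.582 t 17.97
```

View pics/scene10.png

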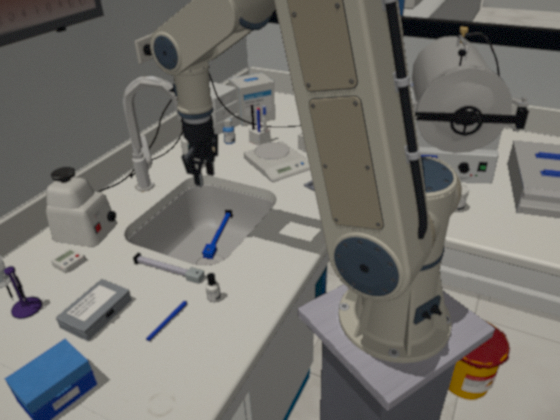

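View pics/top10.png

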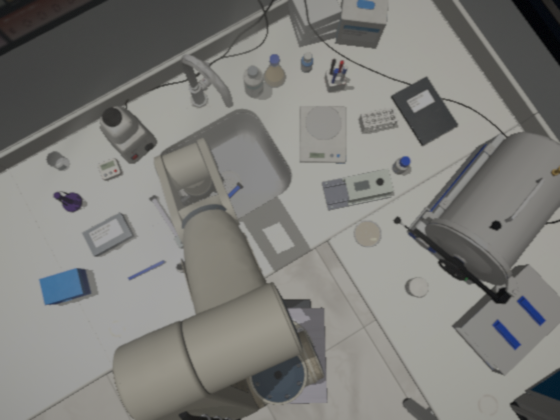

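```bash
python3 -m creep '[{"dp":[0,0,0],"angular":[0,0,0],"fingers":50},{"dp":[0,0,0],"angular":[0,0,0],"fingers":50},{"dp":[0,0,0],"angular":[0,0,0],"fingers":50}]'
python3 -c "
from rig import r
print(r.sign_off())"
```

```text
clock: 18.32
eef_pos: [488.9, 207.8, 185.5]
tcp_rot: [3.141, -0.001, -2.562]
contact_force: [0.1, -0.1, -0.4]
opening: 0.585
the job is handed in; nothing more can be done
None
```

I pushed the carriage in to the hidden stop with the bar, laid the bar back where it had been lying, let go and handed the job in at about 18.3 s. No verdict is reported.

**Lift:** I gripped the bar just in front of its head and raised it about 100 mm. It looked level in the scene picture, within a few pixels of a level bar.

**Push:** The carriage slid at about 2–3 N, at 24 mm/s and then 12 mm/s. The force then rose to about 5–6.5 N, and to about 7.5–8.5 N over the next 1.1 mm. That matches the sprung stop, with roughly 5 N on it by my estimate.

**Last checks:**
- The bar lies flat in its old spot, well clear of the reader, with the gripper empty and raised.
- The bottles, dish and marker look unmoved.
- The carriage is out of sight inside the hood. Its contact with the stop after I backed off is inferred from the forces and its friction, not seen.

**Disagreements:** The two cameras differed by up to about 6 mm on where the track's mouth is. The bar's nose stood about 7 mm farther ahead of the gripper than planned. Neither affected the result.

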